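# Load the bushing magazine, press the column home and lock it with the keeper

## Task

Load the three steel bushings from the sloping rubber shelf into the magazine: roll or push each off the shelf into the open chute so that they slide down the slot-roofed tube end to end, then press the last one gently down until the black carriage below them is fully home. Lock the column: by its knob lift the sprung keeper arm clear of the chute wall, turn it over the chute as far as it goes and let it right down behind the last bushing. Leave the washer on the shelf and the other things where they are.

Things in the scene. Friction and masses are not known exactly. Their poses are not given: they have to be found in the camera images.
- magazine: Fixed feed magazine sloping 17 degrees: aluminium chute, lower half a slot-roofed tube, upper half open with a rubber-covered shelf beside it. Origin: middle of the chute floor at the tube's foot, 35 mm above the bench. +x up the slope along the chute, +y across the slope from chute to shelf, +z square to the slope, upwards. All mm below are in these axes.
- mouth (a point): On the tube's axis at the roof's edge: x=112, y=0, z=16 mm; axes as the magazine's. Chute: slippery, floor z=0, inside y -18 to 18, stop at x=0; wall on the -y side 40 high, 6 thick; roof over x 0 to 112, clear height 37, top z=41, sight slot 16 wide; open from x 112 to 245, where its +y side is only 16 high, level with the shelf. The tube's +y wall is 40 high up to x=118.
- shelf_mid (a point): Point on the shelf's surface: x=180, y=100, z=16 mm; axes as the magazine's. The shelf spans x 124 to 245, y 18 to 180; a rail 12 mm high crosses its low end (x 118 to 124), a lip 4 mm high its outer edge (y 177 to 180). Bushings and washer stay put on its slope until pushed.
- carriage (a joint): Black block inside the tube on which the column rests. 0 is 24 mm short of home, 0.024 (m) fully home on the firm stop. A brake holds it wherever it is left: about 5 N down the slope moves it, it does not spring back, the bushings' weight does not move it. Its upper face lies at x = 40 mm minus this value; home, three bushings reach up to x = 136 mm, 24 mm out of the roof.
- keeper (a joint): Swing of the keeper arm about its post (x=145, y=-52 mm, square to the slope). 0 (its stop): arm over the chute, tooth behind the last bushing. Positive is clockwise seen from above; about 1.05 to 1.35 rad at the start: parked outside the chute, pointing up the slope. Light friction keeps it where it is left. To close, lift, then turn the knob anticlockwise.
- keeper_lift (a joint): Lift of the keeper along its post, 0 (down) to 0.040 m. A spring pulls it down with 3 N, rising to 8 N at full lift, plus its weight of 1.5 N; let go, it comes down. It must be up at least 0.022 while the arm passes over the chute wall (keeper between 1.0 and 0.35 rad).
- keeper_knob (a point): Middle of the keeper's round black knob, 22 mm across, 30 mm high, on the post's axis: x=145, y=-52, z=72 mm when down; the knob spans z 57 to 86. Knob, arm and tooth are one piece and turn together. The arm below it is 8 mm wide, z 42 to 49; nothing else stands higher than z=41.
- keeper_tooth (a point): Lower end of the tooth that hangs from the arm's end, 50 mm from the post's axis; 8 mm thick along the chute when closed (x 141 to 149, at y -9 to 5), its end at z=18 mm when down. It fits down behind the last bushing only if the column is home; otherwise it lands on the bushing.
- bushing1: Steel bushing, cylinder with a 16 mm bore, 32 mm in diameter, 40 mm long, about 150 g, lying on the shelf with its axis (own x) about along the slope; it rolls. Origin at its centre. The three are alike and any order will do. Rolled off the shelf's edge at y=18 it drops into the chute and slides down by itself.
- bushing2: Second bushing, the same.
- bushing3: Third bushing, the same, lying farther from the chute than the others.
- washer: Flat steel washer 38 mm in diameter, 5 mm thick, lying on the upper outer corner of the shelf; to be left there. Origin at the centre of its underside.
- bobbin: Wooden bobbin, 48 mm across, 42 mm high, standing on the bench; bystander. Origin under its centre.
- wirespool: Copper wire spool, 40 mm across, 45 mm high, standing on the bench; bystander. Origin under its centre.
- jar: Glass jar, 60 mm across, 85 mm high; bystander. Origin under its centre.
- flask: Small clear bottle with green cap, 44 mm across, 110 mm high; bystander. Origin under its centre.
- screwdriver: Screwdriver 170 mm long lying on the bench; bystander.
- carton: Cardboard box 100 x 140 x 60 mm; bystander. Origin under its centre.
- woodtray: Open wooden tray 120 x 170 x 45 mm; bystander. Origin under its centre.
There are look-alikes about, which are no part of the job. What is shaped like the bushing1 but yellow is not meant.

How it is judged:
At the end, for the whole second after the job is handed in: All three bushings at rest in the chute in line (within 6 mm and 0.15 rad), with no gaps (last centre below x = 124 mm; tight is 116), the carriage within 1.5 mm of fully home (above 0.0225), the keeper turned over the chute (within 0.12 rad of its stop) and down (lift below 4 mm) (value of joint carriage above 0.0225 m and value of joint keeper below 0.12 rad and value of joint keeper_lift below 0.004 m and x of bushing1 in the frame of magazine between 0.03 and 0.124 m and y of bushing1 in the frame of magazine between -0.006 and 0.006 m and z of bushing1 in the frame of magazine between 0.008 and 0.024 m and angle between the x axis of each of bushing1, bushing2, bushing3 and the x axis of magazine, either way round below 0.15 rad and linear speed of each of bushing1, bushing2, bushing3 below 0.01 m/s and x of bushing2 in the frame of magazine between 0.03 and 0.124 m and y of bushing2 in the frame of magazine between -0.006 and 0.006 m and z of bushing2 in the frame of magazine between 0.008 and 0.024 m and x of bushing3 in the frame of magazine between 0.03 and 0.124 m and y of bushing3 in the frame of magazine between -0.006 and 0.006 m and z of bushing3 in the frame of magazine between 0.008 and 0.024 m); the robot touches nothing.
It fails at once if a bushing is pressed or struck with more than 40 N by the gripper (contact force between the fingers and bushing1 above 40 N or contact force between the fingers and bushing2 above 40 N or contact force between the fingers and bushing3 above 40 N).
It fails at once if the keeper arm is dragged through the chute wall instead of being lifted over it (value of joint keeper between 0.35 and 1 rad and value of joint keeper_lift below 0.018 m).
It fails at once if the washer is moved more than 20 mm (distance of washer from where it was at the start of the episode above 0.02 m).
It fails at once if a bystander on the bench is moved more than 30 mm (distance of any of bobbin, wirespool, jar, flask, screwdriver, carton, woodtray from where it was at the start of the episode above 0.03 m).
It also fails if it takes over 61 s, if anything falls off the work surface, if the arm or the gripper's body presses on something with over 40 N, if the wrist force passes 120 N, or if a joint passes its speed limit or range.

## Robot

A 6-joint arm with a two-finger parallel gripper is mounted at the origin on the work surface. World frame = base frame: x ahead of the robot, y to its left, z up, the work surface at z = 0. Lengths are in m, angles in rad, forces in N, time in s.
With the tool pointing down it reaches from about 0.3 to 0.875 m from the base axis. Payload 6.4 kg.
Tool frame: the origin (TCP) lies on the mounting face of the last link; the fingertips stand 173 mm ahead of it and the grasp point (between the pads) lies 155 mm ahead of it (finger_overhang is the distance from the TCP to the fingertips, in m); z points along the fingers, y is the line along which they close (so a half turn about z gives the same grasp; the last joint's range is limited). The gripper opens to 85 mm and grips with 20 to 120 N. Pads are 22 mm wide; open, the fingers measure 114 mm over their backs; the gripper's body (76 mm by 85 mm) begins 54 mm behind the grasp point. The pads swing forward as they close: fully open they stand 13 mm farther back than shut.
Start: joints at [-1.466, 0.181, 1.607, -0, 1.354, -0.206], TCP at [0.176, -0.547, 0.405] pointing down, gripper open.
Joint ranges: [-2.99, 2.99], [-0.89, 2.07], [0.3, 2.58], [-1.14, 4.28], [0, 2.63], [-3.12, 3.12]. Speed limits (rad/s): [2.57, 2.57, 3.01, 3.14, 3.14, 3.14].

## Interface

Orientations are given as a 3x3 rotation matrix whose columns are the frame's x, y, z axes.
In Python, from workcell import * gives the robot as it stands. Calls block until the motion is done:
- move_to(position, orientation): joint-space move of the TCP to a pose.
- line_to(position, rate=0.15, ori=None, until_force=None): straight line of the TCP; ori=None keeps the orientation; rate is the mean speed in m/s. With until_force (N) it stops when the force on the tool has changed by that much, and returns True; else False.
- move_j(angles): joint-space move.
- release() and gripper_close(grasp_force=None): open the fingers fully, or close them until they stop; grasp_force is the grip in N (None keeps the last).
- sleep(seconds).
- ik(position, orientation): joint angles nearest the present ones, or None.
- read_camera(name): name is "scene" or "top" or "wrist"; returns (picture, depth): 400x640x3 uint8, blue, green, red; 400x640 float32, m along the optical axis (not along the pixel's ray), 0 where there is no reading.
- camera_info(name): a dict with "mtx" (3x3 intrinsics, pixels), "T" (4x4, takes a point from camera to world coordinates). Camera axes: x right, y up, looking along -z (the intrinsics and any distortion apply to the point x, -y, -z); pixel columns grow to the right and rows downward; lengths in m; the calibration is good to about 2 mm. A picture is of the moment at which its call begins: read the wrist's pose just before it. camera_info takes no time and is no camera call; for the wrist camera it gives the pose at the moment of the call.
A pose or a line that the arm cannot do raises PlanningError and nothing moves.
- sign_off(): hands the job in; it is judged then, once.
Readings, each from a call of its own:
- current_time(): time.
- current_joints(): joint angles.
- current_joint_vel(): joint speeds.
- current_effort(): joint torques, N m.
- current_tcp_pos(): TCP position.
- current_ee_rot(): TCP orientation.
- current_contact_force(): force on the tool from outside, world axes, zero at the start.
- current_torque(): the same for the moment, N m.
- current_opening(): finger opening in m.
- current_grip_force(): force on a finger pad.
Only numpy, scipy, OpenCV 4.12 (cv2) and the standard library are available. Lean on these libraries where they do the work, as an engineer would, in place of code of your own. Each camera call takes 0.05 s, during which the arm holds its last target. There are 200 camera calls.

## Working session

There is one attempt and no reset: what is moved stays moved. The work goes in short steps, each a Python script; the robot and the scene stay as the last script left them, time stands still between calls to the robot, and variables do not carry over. Pictures are saved under pics/ and viewed, at most 11 in all, crops included, and the job is handed in when it is done.

```bash
ls; mkdir -p pics
python3 - <<'E'
from workcell import *
import cv2,numpy as np
for n in ("scene","top"):
    p,d=read_camera(n); cv2.imwrite(f"pics/{n}0.png",p); np.savez(f"{n}0.npz",p=p,d=d,**camera_info(n))
    c=camera_info(n);print(n,c["mtx"].round(1).tolist(),c["T"].round(3).tolist(),[k for k in c])
print(current_time())
E
```

```text
pics
scene [[388.2, 0.0, 326.0], [0.0, 388.2, 197.4], [0.0, 0.0, 1.0]] [[0.195, -0.595, 0.78, 1.411], [0.981, 0.135, -0.142, -0.12], [-0.021, 0.792, 0.61, 0.79], [0.0, 0.0, 0.0, 1.0]] ['mtx', 'T']
top [[443.5, 0.0, 312.4], [0.0, 443.5, 203.7], [0.0, 0.0, 1.0]] [[0.123, 0.97, -0.212, 0.339], [-0.992, 0.12, -0.028, 0.03], [-0.002, 0.214, 0.977, 1.214], [0.0, 0.0, 0.0, 1.0]] ['mtx', 'T']
0.1
```

View pics/top0.png

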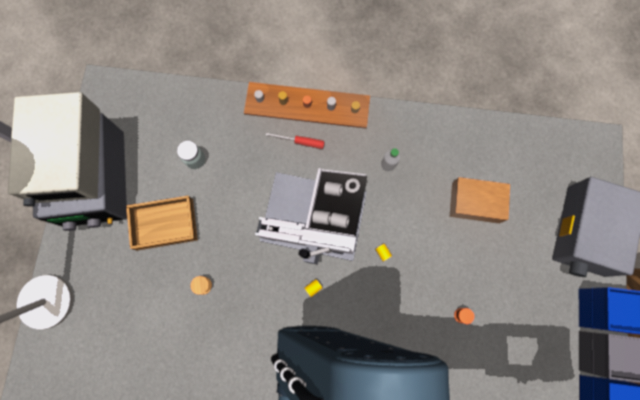

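View pics/scene0.png

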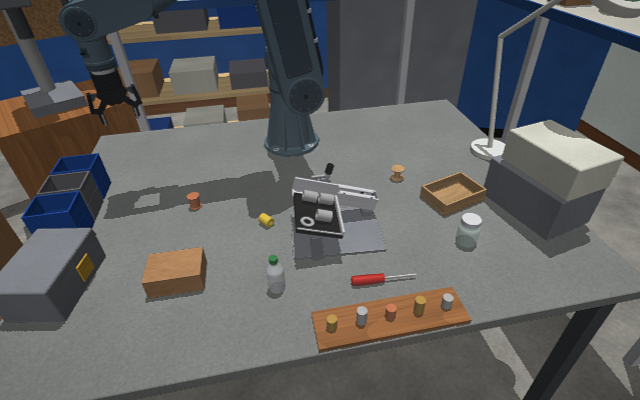

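The top view shows the magazine around pixel (310,210). The chute foot is at about (262,230), its upper end at (355,243) and the keeper knob at (305,254). The black shelf carries bushings at (333,188), (321,218) and (340,220), and the washer at (352,186). I'll take a closer look with the wrist camera.

```bash
cat > h.py <<'E'
import numpy as np,cv2
def pt(z,u,v,d=None):
    d=z["d"][int(v),int(u)] if d is None else d
    K=z["mtx"];T=z["T"]
    c=np.array([(u-K[0,2])/K[0,0]*d,-(v-K[1,2])/K[1,1]*d,-d,1]);return (T@c)[:3]
def ray_plane(z,u,v,p0,n):
    o=z["T"][:3,3];r=pt(z,u,v,1.0)-o
    return o+r*(np.dot(p0-o,n)/np.dot(r,n))
E
python3 - <<'E'
from workcell import *
from h import *
z=np.load("top0.npz")
for n,u,v in [("foot",262,230),("top",353,243),("knob",305,254),("shelf",333,200),("washer",352,180),("b3",333,188),("b1",321,217),("b2",340,220),("yel",384,252),("flask",394,154)]:
    print(n,pt(z,u,v).round(3))
c=camera_info("wrist");R=current_ee_rot();p=current_tcp_pos()
print(c["mtx"].round(1).tolist());print((R.T@c["T"][:3,:3]).round(3),(R.T@(c["T"][:3,3]-p)).round(3));print(R.round(3))
E
```

```text
foot [0.501 0.185 0.076]
top [ 0.492 -0.051  0.107]
knob [0.445 0.063 0.157]
shelf [0.597 0.011 0.104]
washer [ 0.652 -0.031  0.115]
b3 [0.62  0.015 0.133]
b1 [0.545 0.036 0.126]
b2 [ 0.54  -0.011  0.139]
yel [ 0.489 -0.141  0.032]
flask [ 0.736 -0.133  0.112]
[[352.5, 0.0, 313.7], [0.0, 352.5, 196.3], [0.0, 0.0, 1.0]]
[[-0.     0.959  0.284]
 [ 1.     0.     0.   ]
 [ 0.     0.284 -0.959]] [0.072 0.001 0.031]
[[ 0.952  0.306 -0.   ]
 [ 0.306 -0.952  0.002]
 [ 0.    -0.002 -1.   ]]
```

Run:
```python
from workcell import *
from h import *
print(current_time())
move_to([0.56,0.06,0.50],np.diag([1.,-1,-1]))
c=camera_info("wrist");p,d=read_camera("wrist")
cv2.imwrite("pics/w1.png",p);np.savez("w1.npz",p=p,d=d,**c)
print(current_time(),current_joints().round(2) if hasattr(current_joints(),'round') else current_joints())
```

```text
0.1
2.7167 [-0.11  0.09  1.52 -0.    1.53  1.47]
```

View pics/w1.png

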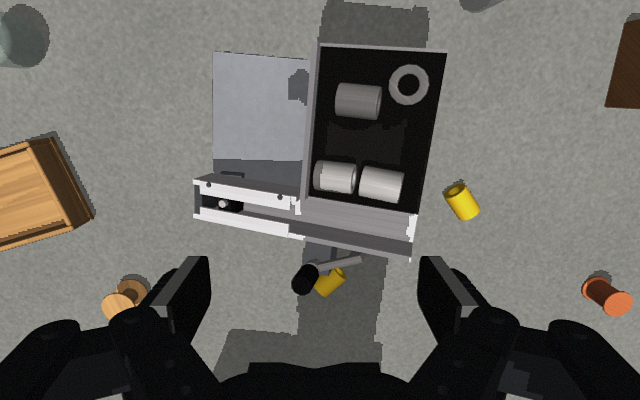

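The wrist view shows everything clearly:
- **Shelf:** its corners are near (319,44) and (446,54).
- **Bushings:** (358,101), (335,177) and (381,184).
- **Washer:** (408,85).
- **Knob and arm:** the knob is at (306,278), with the arm pointing up the slope to (360,260).
- **Chute's upper wall end:** (411,260).

I'll zoom in for exact corner pixels.

Run:
```python
import cv2
p=cv2.imread("pics/w1.png");cv2.imwrite("pics/w1z.png",cv2.resize(p[35:305,190:460],None,fx=2.2,fy=2.2,interpolation=cv2.INTER_CUBIC))
```

```text
(no output)
```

View pics/w1z.png

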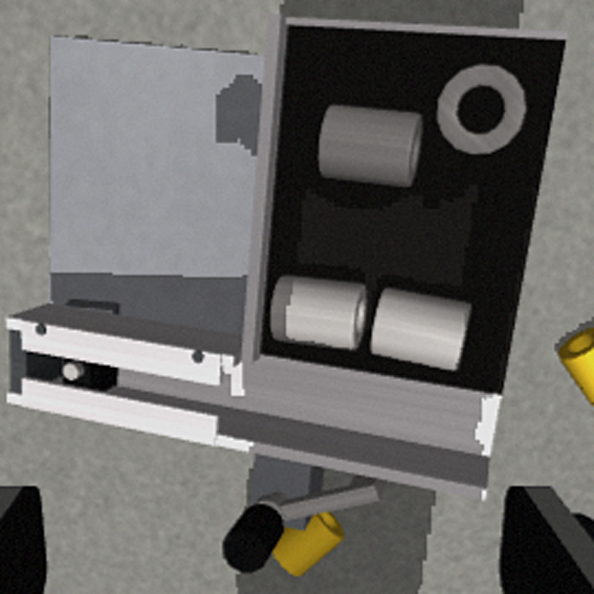

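```bash
cat >> h.py <<'E'
a=np.deg2rad(17)
def Rm(psi):
    c,s=np.cos(psi),np.sin(psi)
    return np.array([[c,-s,0],[s,c,0],[0,0,1]])@np.array([[np.cos(a),0,-np.sin(a)],[0,1,0],[np.sin(a),0,np.cos(a)]])
E
python3 - <<'E'
from h import *
from scipy.optimize import least_squares
z=np.load("w1.npz");Ti=np.linalg.inv(z["T"]);K=z["mtx"]
M=np.array([[245,180,20],[118,180,28],[245,18,16],[124,18,16],[112,-8,41],[112,8,41],[245,-24,40],[245,-18,40]])/1e3
P=np.array([[566,39],[286,18],[501,394],[272,357],[218,414],[220,385],[485,498],[488,486]])/2.2+[190,35]
def proj(q,M):
    W=M@Rm(q[0]).T+[q[1],q[2],q[3]]
    c=W@Ti[:3,:3].T+Ti[:3,3]
    return np.c_[K[0,2]-K[0,0]*c[:,0]/c[:,2],K[1,2]+K[1,1]*c[:,1]/c[:,2]]
for fz in (1,0):
    f=lambda q:(proj(np.r_[q[:3],q[3] if fz==0 else .035],M)-P).ravel()
    r=least_squares(f,[-1.6,.5,.19,.035],loss="soft_l1")
    print(r.x.round(4),r.fun.reshape(-1,2).round(1).tolist())
    if fz: q=np.r_[r.x[:3],.035];np.save("mag.npy",q)
R=Rm(q[0]);o=q[1:4]
k=proj(q,np.array([[145,-52,86],[145,-52,57]])/1e3);print("knob px zoom",((k-[190,35])*2.2).round())
# bushing centres: silhouette centroid ray on plane z=32 approx top edge; use z=~20
for n,u,v,h in [("b3",370,146,.034),("b1",320,313,.034),("b2",421,328,.034),("washer",482,109,.021)]:
    w=ray_plane(z,u/2.2+190,v/2.2+35,o+R@[0,0,h],R[:,2]);print(n,(R.T@(w-o)).round(4))
    w=pt(z,u/2.2+190,v/2.2+35);print("  depth",(R.T@(w-o)).round(4))
for u,v in [(278,514),(376,491)]:
    w=ray_plane(z,u/2.2+190,v/2.2+35,o+R@[0,0,.049],R[:,2]);print((R.T@(w-o)).round(4))
E
```

```text
[-1.6605  0.5103  0.1799  0.035 ] [[1.9, -3.5], [-7.3, -2.6], [0.6, 2.2], [-5.2, -0.1], [-0.0, 0.6], [0.1, -0.0], [0.4, 0.9], [0.0, 1.0]]
[-1.6633  0.5088  0.1784  0.0284] [[1.1, -0.2], [-5.3, 0.3], [0.1, 2.0], [-3.9, -0.2], [1.6, -0.1], [1.8, -0.5], [-0.2, -0.2], [-0.5, -0.1]]
knob px zoom [[244. 552.]
 [264. 523.]]
b3 [0.1706 0.1274 0.034 ]
  depth [0.1732 0.1276 0.0489]
b1 [0.1565 0.0499 0.034 ]
  depth [0.1593 0.0531 0.0472]
b2 [0.2039 0.0502 0.034 ]
  depth [0.2051 0.0536 0.0484]
washer [0.2149 0.147  0.021 ]
  depth [0.2147 0.1472 0.0166]
[ 0.1497 -0.0498  0.049 ]
[ 0.1955 -0.0268  0.049 ]
```

```bash
cat >> h.py <<'E'
try:
    q=np.load("mag.npy");RM=Rm(q[0]);O=q[1:4]
except Exception: pass
def tip(x,y,z,ext=.173):  # TCP world position for a point ext ahead at mag mm coords
    return O+RM@(np.array([x,y,z])/1e3+[0,0,ext])
def ori(phi=0.):  # anticlockwise from above by phi
    c,s=np.cos(phi),np.sin(phi)
    return RM@np.array([[c,-s,0],[s,c,0],[0,0,1]])@np.array([[0,1,0],[1,0,0],[0,0,-1.]])
def inmag(p): return RM.T@(np.asarray(p)-O)*1e3
E
python3 - <<'E'
from h import *
from scipy.optimize import least_squares
z=np.load("w1.npz");Ti=np.linalg.inv(z["T"]);K=z["mtx"]
M=np.array([[245,180,20],[245,18,16],[112,-8,41],[112,8,41],[245,-24,40],[245,-18,40],[145,-52,86]])/1e3
P=np.array([[566,39],[501,394],[218,414],[220,385],[485,498],[488,486],[244,552]])/2.2+[190,35]
def proj(q,M):
    c=(M@Rm(q[0]).T+[q[1],q[2],.035])@Ti[:3,:3].T+Ti[:3,3]
    return np.c_[K[0,2]-K[0,0]*c[:,0]/c[:,2],K[1,2]+K[1,1]*c[:,1]/c[:,2]]
r=least_squares(lambda q:(proj(q,M)-P).ravel(),[-1.6,.5,.19])
print(r.x.round(4),r.fun.reshape(-1,2).round(1).tolist());np.save("mag.npy",np.r_[r.x,.035])
E
python3 - <<'E'
from workcell import *
from h import *
print(current_time())
gripper_close(20)
print(current_opening(),current_time())
for x in (157,204):
    move_to(tip(x,87,80),ori())
    line_to(tip(x,87,24),0.15)
    f=line_to(tip(x,32,24),0.06,until_force=15)
    print(x,f,inmag(current_tcp_pos()).round(1),current_contact_force(),current_time())
    line_to(tip(x,36,70),0.2)
move_to(tip(180,130,200),ori())
c=camera_info("wrist");p,d=read_camera("wrist");np.savez("w2.npz",p=p,d=d,**c);cv2.imwrite("pics/w2.png",p);print(current_time())
E
```

```text
[-1.658   0.5098  0.1803] [[1.0, -3.7], [0.2, 2.1], [-0.4, 0.8], [-0.4, 0.2], [0.0, 0.8], [-0.4, 0.9], [-0.2, 0.2]]
2.7167
8.150452941794104e-05 3.4833
157 False [157.1  32.3 197.1] [-0.50894263 -0.9683779   0.70918258] 5.8
204 False [204.1  32.3 197.1] [-0.31321398 -0.05553068 -0.81540703] 8.1583
9.2833
```

View pics/w2.png

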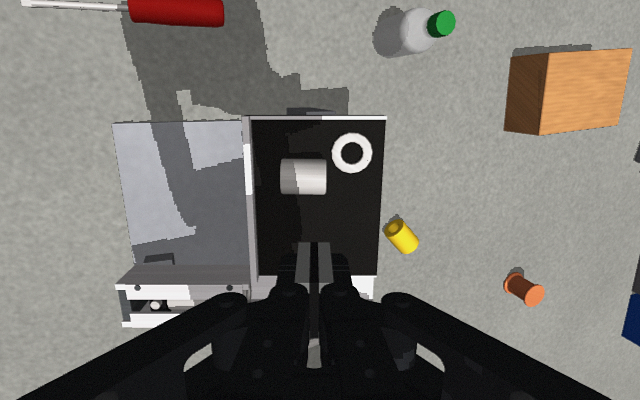

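Both near bushings have left the shelf. The third is at (303,176) and the washer at (352,153). The fingers hide the chute.

Run:
```python
from workcell import *
from h import *
z=np.load("w2.npz")
f=lambda u,v,h:inmag(ray_plane(z,u,v,O+RM@[0,0,h],RM[:,2])).round(1)
b=f(303,176,.036);w=f(352,153,.021);print(b,w)
x=float(np.clip(b[0],155,176));y=b[1]+16+11+7
if abs(b[0]-173)<8 and abs(b[1]-127)<10 and x+15<w[0]-20:
    move_to(tip(x,y,60),ori()); line_to(tip(x,y,24),0.12)
    print(line_to(tip(x,32,24),0.07,until_force=15),inmag(current_tcp_pos()).round(1),current_time())
    line_to(tip(x,36,70),0.2)
    move_to(tip(190,40,260),ori())
    c=camera_info("wrist");p,d=read_camera("wrist");np.savez("w3.npz",p=p,d=d,**c)
    t,_=read_camera("top")
    o=np.zeros((600,800,3),np.uint8);o[:400,:640]=p;o[400:600,:480]=cv2.resize(t[180:280,220:460],None,fx=2,fy=2);cv2.imwrite("pics/w3.png",o);print(current_time())
```

```text
[170.7 129.2  36. ] [214.9 147.1  21. ]
False [170.7  32.2 197. ] 12.3917
13.6583
```

View pics/w3.png

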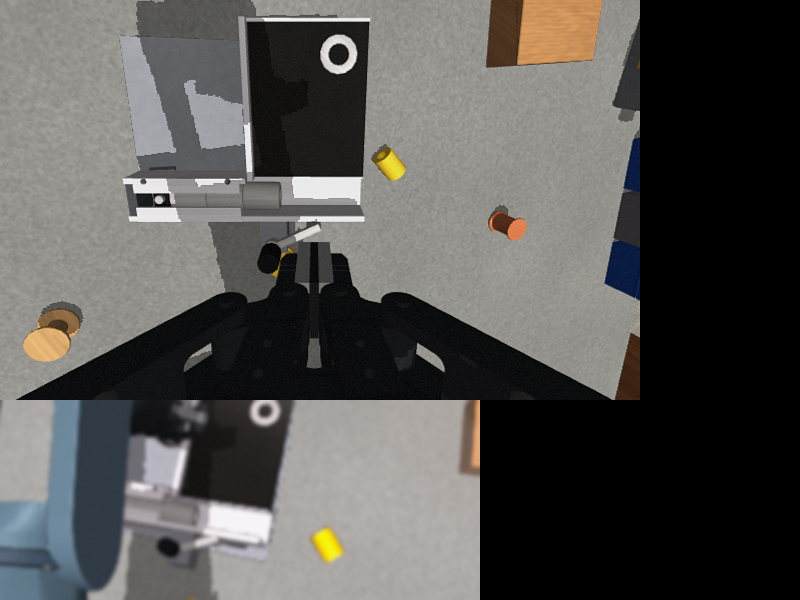

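All three bushings are in line in the chute. The last one ends at about (281,195), roughly x=160, and the washer is untouched. Next I'll press the column.

Run:
```python
from workcell import *
from h import *
move_to(tip(188,1,60),ori()); line_to(tip(188,1,17),0.12)
f=line_to(tip(163,1,17),0.03,until_force=4);p0=inmag(current_tcp_pos())
print("first",f,p0.round(1),current_contact_force(),current_time())
f=line_to(tip(138,1,17),0.02,until_force=14)
print("press",f,inmag(current_tcp_pos()).round(1),current_contact_force(),current_time())
```

```text
first False [163.1   1.  190. ] [-0.08569795 -2.57439712  1.51313499] 15.9833
press True [147.9   1.2 190. ] [-0.73606783 -3.45993995  4.58460744] 16.8
```

Run:
```python
from workcell import *
from h import *
f=line_to(tip(140,1,17),0.01,until_force=16)
print("press",f,inmag(current_tcp_pos()).round(1),current_contact_force(),current_time())
line_to(tip(165,1,17),0.1);line_to(tip(165,1,110),0.2)
move_to(tip(190,40,200),ori())
c=camera_info("wrist");p,d=read_camera("wrist");np.savez("w4.npz",p=p,d=d,**c)
cv2.imwrite("pics/w4.png",cv2.resize(p[100:300,100:400],None,fx=2.5,fy=2.5));print(current_time())
```

```text
press True [146.7   1.5 190. ] [-0.01652853 -3.32668488  4.2472293 ] 17.3083
18.7917
```

View pics/w4.png

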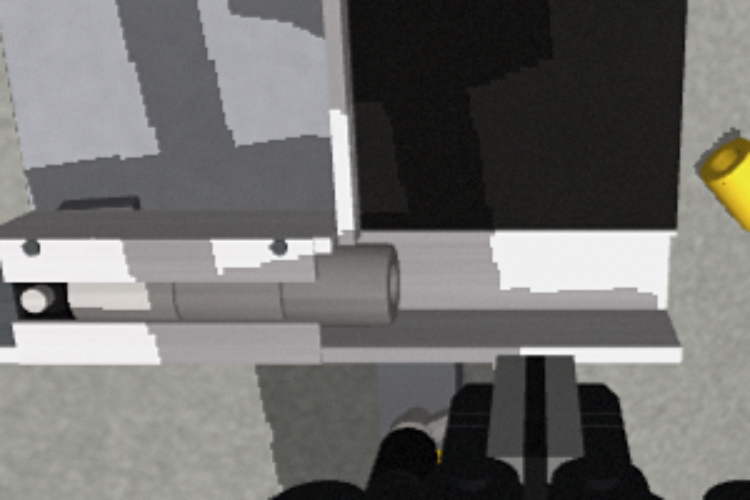

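The last bushing's end face is at zoom (393,284) and the roof edge at (320,322). I'll measure how far it protrudes.

Run:
```python
from h import *
z=np.load("w4.npz")
f=lambda u,v,h:inmag(ray_plane(z,u/2.5+100,v/2.5+100,O+RM@[0,0,h/1e3],RM[:,2])).round(1)
print(f(393,284,16),f(388,245,16), f(320,322,41),f(281,300,32),f(175,300,32),f(68,300,32))
```

```text
[135.3  -1.8  16. ] [134.1  14.1  16. ] [112.3  -7.7  41. ] [96.  -2.5 32. ] [56.5 -2.5 32. ] [16.6 -2.5 32. ]
```

The joints sit at x = 16, 56, 96 and 135, so the column is home. Next is the keeper.

Run:
```python
from workcell import *
from h import *
E=.155; A=1.107
P=lambda dz:tip(145,-52,75+dz,E)
release()
move_to(P(50),ori()); line_to(P(0),0.1,until_force=15)
print(inmag(current_tcp_pos()).round(1)-[0,0,155])
gripper_close(50)
print("grip",current_opening(),current_grip_force(),current_time())
line_to(P(33),0.06)
print("lift F",RM.T@np.array(current_contact_force()),inmag(current_tcp_pos()).round(1),current_opening())
c=camera_info("wrist");p,d=read_camera("wrist");np.savez("w5.npz",p=p,d=d,**c)
cv2.imwrite("pics/w5.png",p);print(current_time())
```

```text
[145.3 -51.3  75.6]
grip 0.020440788124455486 48.87520909309387 21.4417
lift F [-6.60396195  3.66073451 -7.20639131] [144.8 -52.2 262.6] 0.020689798468684125
22.1917
```

View pics/w5.png

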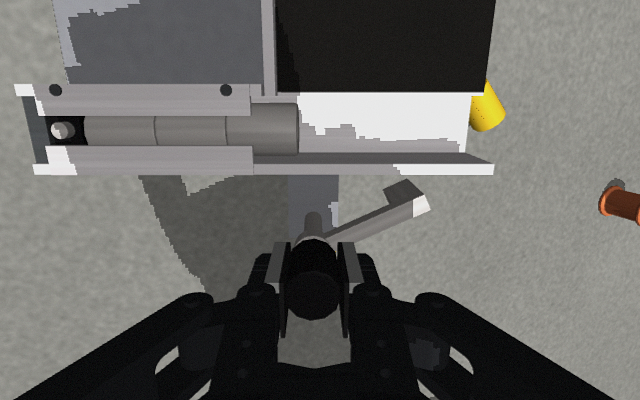

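The keeper is lifted in the grip, with its tooth at (405,195) clear of the wall. Now I'll swing it in steps while watching the moment.

Run:
```python
from workcell import *
from h import *
E=.155
P=lambda dz:tip(145,-52,75+dz,E)
for phi in np.linspace(0,1.2,7)[1:]:
    move_to(P(33),ori(phi))
    print(phi.round(2),(inmag(current_tcp_pos())-[0,0,155]).round(1),"M",(RM.T@np.array(current_torque())).round(2),"F",(RM.T@np.array(current_contact_force())).round(1),current_time())
c=camera_info("wrist");p,d=read_camera("wrist");np.savez("w6.npz",p=p,d=d,**c)
cv2.imwrite("pics/w6.png",p)
```

```text
0.2 [144.9 -52.1 107.5] M [0.55 1.37 0.05] F [-7.   3.1 -9. ] 22.5
0.4 [144.9 -52.1 107.6] M [0.6  1.35 0.08] F [-7.3  3.7 -8. ] 22.8083
0.6 [144.9 -52.1 107.6] M [0.56 1.32 0.04] F [-7.   3.5 -8.3] 23.1167
0.8 [144.9 -52.  107.7] M [ 0.66  1.3  -0.02] F [-6.7  3.3 -8.7] 23.425
1.0 [144.9 -52.  107.7] M [ 0.64  1.31 -0.01] F [-7.   3.8 -7.7] 23.7333
1.2 [145.3 -52.3 107.5] M [0.23 0.44 0.04] F [-2.3  1.3 -7.8] 24.0417
```

View pics/w6.png

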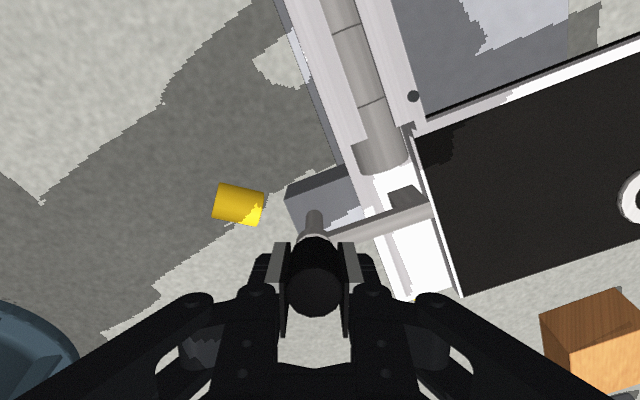

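The arm now lies over the chute, with its end at (430,211). I'll check the angle.

Run:
```python
from h import *
for n,L in (("w6.npz",[(430,211),(345,232),(430,204),(345,223)]),("w5.npz",[(416,197),(335,236)])):
    z=np.load(n)
    for u,v in L:
        m=inmag(ray_plane(z,u,v,O+RM@[0,0,.0815],RM[:,2]));print(n,m.round(1),np.arctan2(m[0]-145,m[1]+52).round(3))
```

```text
w6.npz [145.7   3.7  81.5] 0.013
w6.npz [141.2 -35.2  81.5] -0.225
w6.npz [142.5   4.7  81.5] -0.044
w6.npz [137.  -33.7  81.5] -0.41
w5.npz [190.5 -24.7  81.5] 1.03
w5.npz [154.9 -43.4  81.5] 0.853
```

Run:
```python
from workcell import *
from h import *
E=.155
P=lambda dz:tip(145,-52,75+dz,E)
for phi in (1.27,1.34):
    move_to(P(33),ori(phi)); print(phi,"M",(RM.T@np.array(current_torque())).round(2),"F",(RM.T@np.array(current_contact_force())).round(1))
f=line_to(P(1),0.05,until_force=20)
print(f,(inmag(current_tcp_pos())-[0,0,155]).round(1),(RM.T@np.array(current_contact_force())).round(1),current_time())
release(); sleep(.3)
line_to(P(70),0.2)
move_to(tip(170,60,220),ori(0.4)); 
c=camera_info("wrist");p,d=read_camera("wrist");np.savez("w7.npz",p=p,d=d,**c)
cv2.imwrite("pics/w7.png",p);print(current_time())
```

```text
1.27 M [-0.05 -0.12 -0.15] F [ 0.6  0.6 -7.9]
1.34 M [-0.1  -0.63 -0.11] F [ 2.8  0.2 -9.5]
False [145.7 -52.2  76.1] [ 5.  -2.2 -4.5] 25.3833
27.6917
```

View pics/w7.png

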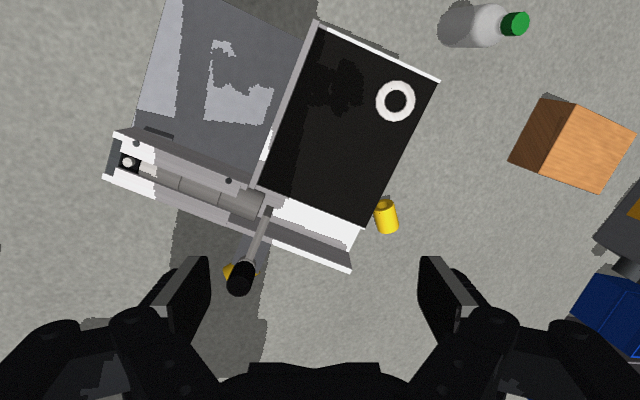

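The keeper lies across the chute behind the last bushing, with the arm end at (267,208) and the knob top at (240,283). I'll check angle and height numerically.

Run:
```python
from h import *
z=np.load("w7.npz");Ti=np.linalg.inv(z["T"]);K=z["mtx"]
for m in [(145,-52,86),(145,-52,90),(141,5,49),(149,5,49),(145,-20,49),(145,-20,55)]:
    c=Ti[:3,:3]@(O+RM@(np.array(m)/1e3))+Ti[:3,3];print(m,(K[0,2]-K[0,0]*c[0]/c[2]).round(1),(K[1,2]+K[1,1]*c[1]/c[2]).round(1))
p=z["p"];cv2.imwrite("pics/w7z.png",cv2.resize(p[180:310,190:320],None,fx=4.5,fy=4.5,interpolation=cv2.INTER_CUBIC))
```

```text
(145, -52, 86) 238.1 286.8
(145, -52, 90) 237.1 289.3
(141, 5, 49) 262.6 214.6
(149, 5, 49) 270.6 217.7
(145, -20, 49) 257.3 238.9
(145, -20, 55) 256.3 241.4
```

View pics/w7z.png

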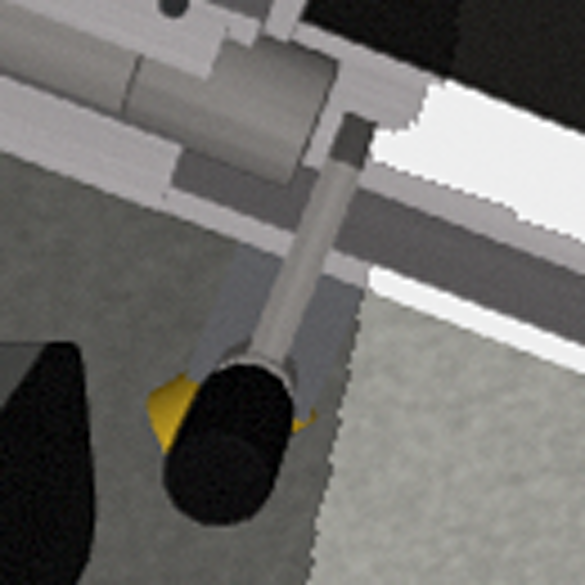

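The knob top is at (239,286), matching its fully down position. The arm's end corners are at (264,216) and (270,218), matching closed.

```bash
python3 -c "
from workcell import *
print(sign_off(),current_time())"
```

```text
the job is handed in; nothing more can be done
the job is handed in; nothing more can be done
```

I loaded the three bushings, pressed the carriage home, locked the keeper behind the last bushing and handed the job in (last clock reading 27.7 s of 61); no verdict came back, but the final wrist-camera view matched the required positions.

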